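Put a mortar prism away through the rocker of the moist cabinet

TASK

Put the one whole mortar prism away in the moist cabinet: slide the cabinet's hatch fully open, draw the prism by its front end out from under the rack's cover, let go of it on the worktop and take it again across its middle. Lay it, without dropping or upending it, on the roller rocker with its middle well past the pivot towards the cabinet, and let go, so that its own weight tips the rocker and it rolls in through the hatch. When the prism lies inside and the rocker has swung back level, slide the hatch fully shut; leave the two broken halves and the beaker where they are.

Things in the scene. Friction and masses are not known exactly. Their poses are not given: they have to be found in the camera images.
- prism: The one whole mortar prism: grey cast block 160 x 40 x 40 mm, 0.47 to 0.68 kg. Origin: centre of its underside; x along its length, z up. Starts in one of the rack's three bays, lying on the worktop along the bay; 40 to 50 mm of its end at -x stand out in front of the rack, and only that end can be gripped at first, from above across its 40 mm width.
- half_a: Broken half prism, 72 x 40 x 40 mm, in another bay of the rack (leave it); its near, broken end is within 6 mm of the rack's front edge. Origin: centre of its underside, x along its length.
- half_b: Broken half prism, 64 x 40 x 40 mm, in the remaining bay (leave it). Origin at the centre of its underside, x along its length.
- rack: Fixed white sheet rack, 130 mm deep (x), 198 mm wide (y; 232 with foot flanges), open to its front (-x), closed at the back, no floor. Three bays 61 mm wide inside, at y = -64, 0, 64 mm, along x. A flat cover lies over them at z = 52 to 56 mm. Origin on the worktop under its centre; the cover ends at x = -67 mm: the prism is clear of it with its origin beyond x = -147 mm.
- station: Fixed bench unit: roller rocker and moist cabinet on one base. Origin on the worktop under the rocker's pivot; y = feed direction, rocker to cabinet. Rocker tray: y -79 to 157 mm. Cabinet, clear walls and roof: y 170 to 374, x -53 to 53, 152 mm high (dial on the roof: 166). Mouth 74 mm wide, z 43 to 137. Hatch track at y = 165, x -122 to 54, 151 mm high. Base 124 mm wide.
- tray_spot (a point): Point fixed to the station on top of the level rocker's rollers, 60 mm past the pivot towards the cabinet (station x 0, y 60, z 100 mm): a good place for the centre of the prism's underside, its length along the station's y. The tray's side channels stand 8 mm above the rollers, 56 mm apart inside, 62 outside.
- cabinet_spot (a point): Point fixed to the station, inside the cabinet (station x 0, y 275, z 53.5 mm): where the centre of the prism's underside comes to lie when it has rolled against the stop.
- rocker (a joint): Rocker angle in rad: 0 = level (a counterweight holds it there when empty), 0.2 = tipped, end at the cabinet down. Let go with its middle 35 to 75 mm past the pivot, the prism tips it at once and rolls on the free rollers into the open cabinet in 1 to 2 s; then the counterweight swings the rocker back level.
- hatch (a joint): Position of the cabinet's sliding hatch in m: 0 = fully shut (starts shut or up to 8 mm ajar), 0.075 = fully open, slid along the station's -x to its stop. It rubs with about 1.5 N and stays where it is left.
- hatch_knob (a point): Point on the axis of the hatch's upright black knob, which stands above the roof and moves with the hatch: grip height, z = 178 mm. The knob is 20 mm in diameter at the waist, 26 at its ends (solid as a 22 mm cylinder), z = 152 to 196 mm. Grip from above, fingers closing along the station's x (the direction of sliding).
- beaker: Glass beaker, 74 x 76 x 94 mm, behind the work (leave it). Origin at the centre of its underside.
Not all that is in view belongs to the job. Leave any purple look-alike of the prism alone.

How it is judged:
By the outcome, as a careful person would: the job done as asked, in the order asked, and still so for the second after the job is handed in, with the robot touching nothing.
It also fails if it takes over 67 s, if anything falls off the work surface, if the arm or the gripper's body presses on something with over 40 N, if the wrist force passes 120 N, or if a joint passes its speed limit or range.

ROBOT

A 6-joint arm with a two-finger parallel gripper is mounted at the origin on a cart in front of the work surface, level with it; the furniture and walls round the work are solid. World frame = base frame: x ahead of the robot, y to its left, z up, the work surface at z = 0. Lengths are in mm, angles in rad, forces in N, time in s.
With the tool pointing down it reaches from about 400 to 825 mm from the base axis. Payload 7 kg.
Tool frame: the origin (TCP) lies on the centre line of the jaws, within the pads' length; the fingertips stand 11 mm ahead of it and the grasp point (between the pads) lies 8 mm behind it (bot.tips_ahead is the z of the fingertips in the tool frame, in mm); z points along the fingers, y is the line along which they close (so a half turn about z gives the same grasp; the last joint's range is limited). The gripper opens to 88 mm and grips with 3 to 60 N. Pads are 19 mm wide; open, the fingers measure 130 mm over their backs; the gripper's body (78 mm by 193 mm) begins 47 mm behind the grasp point.
Start: joints at [-0.999, 0.359, 0.012, 0, -1.224, -0.288], TCP at [188.977, -647.984, 237.561] pointing down, gripper open.
Joint ranges: [-3.07, 3.07], [-1.43, 2.12], [-1.02, 1.25], [-3.03, 1.67], [-3.05, -0], [-3.03, 3.03]. Speed limits (rad/s): [2.39, 2.39, 3.01, 3.14, 3.14, 3.14].

INTERFACE

Orientations are given as a rotation vector (axis times angle).
In Python, from station import bot gives the robot as it stands.
- The arm moves only by the shell command python3 -m pendant 'ROWS' [FORCE]. ROWS is JSON, a list of rows, each an object with "grip": the opening, from 0 (shut) to 1 (fully open); "slide": the shift along the tool's x, y, z in m, a list of three; "dr": the turn, a rotation vector about the tool's x, y, z in degrees, a list of three. A call has 1 to 5 rows; each row is the pose to reach, as a shift and turn from the pose commanded when the call began, along the tool's axes at that moment; what a row does not reach only later rows make up. A row lasts 1/10 s, in which the tool goes at most 50 mm and 8.59 degrees, less where a joint would pass 70% of its speed; a pose out of reach is approached as far as the arm can. A call with a gripper value outside its range is refused whole. The fingers move at their own pace and stop on an object; FORCE is the grip in N (left out, the last holds). Time passes only in rows, so rows that repeat a pose let the fingers close. It gives the time, the measured TCP pose, the force, the opening and the grip force at its end, in the units of the state.
- bot.sense(): the state, without advancing time (a new reading comes with each control period).
- bot.camera(name): name is "side" or "top" or "wrist"; returns the picture (384x512x3 uint8, red, green, blue); there is no depth.
- bot.camera_params(name): a dict with "vertical_fov" (degrees; the focal length in pixels is half the picture's height over the tangent of half this angle, whatever the lens; pixels are square), "cx", "cy" (the principal point, pixels), "view" (4x4, takes a point from world to camera coordinates). Camera axes: x right, y up, looking along -z (the intrinsics and any distortion apply to the point x, -y, -z); pixel columns grow to the right and rows downward; lengths in mm; the calibration is good to about 2 mm. A picture is of the moment at which its call begins: read the wrist's pose just before it. camera_params takes no time and is no camera call; for the wrist camera it gives the pose at the moment of the call.
- bot.close_job(): hands the job in; it is judged then, once.
The state is a dict: "time": time; "q": joint angles; "qd": joint speeds; "joint_torque": joint torques, N m; "tool_pos": TCP position; "ee_rot": TCP orientation; "force": force on the tool from outside, world axes, zero at the start; "wrist_torque": the same for the moment, N m; "finger_gap": finger opening in mm; "grip_force": force on a finger pad.
Only numpy, scipy, OpenCV 4.12 (cv2) and the standard library are available. Lean on these libraries where they do the work, as an engineer would, in place of code of your own. Each camera call takes 0.05 s, during which the arm holds its last target. There are 200 camera calls.

## Working session

There is one attempt and no reset: what is moved stays moved. The work goes in short steps, Python scripts to look and compute and a shell command to move; the robot and the scene stay as the last step left them, time stands still between calls to the robot, and variables do not carry over. Pictures are saved under pics/ and viewed, at most 14 in all, crops included, and the job is handed in when it is done.

```bash
mkdir -p pics; ls; python3 - <<'E'
from station import bot
import cv2,numpy as np
print(bot.sense())
for n in("top","side"):
    p=bot.camera_params(n);print(n,p)
    cv2.imwrite(f"pics/{n}0.png",bot.camera(n)[:,:,::-1])
E
```

```text
pics
{'time': 0.0, 'q': array([-9.98936919e-01,  3.59389918e-01,  1.10734588e-02, -3.35072922e-04,
       -1.22413939e+00, -2.88154147e-01]), 'qd': array([-0.00056846, -0.00050248,  0.00046145,  0.00105609,  0.00206446,
       -0.00160878]), 'joint_torque': array([-1.33384838e-04, -5.82720816e+01,  2.93060714e+01,  6.99717432e+00,
        6.96364456e-03, -1.15057460e-04]), 'tool_pos': array([ 188.81267752, -647.55802159,  236.62980602]), 'ee_rot': array([ 4.43915250e-01, -3.10966070e+00, -2.57542702e-03]), 'force': array([-0.17312942, -0.28269849,  0.31055554]), 'wrist_torque': array([-0.00327554,  0.00701842,  0.00139117]), 'grip_force': 0.0, 'finger_gap': 87.59242696403285}
top {'vertical_fov': 51.062310679044174, 'cx': 255.80765963368918, 'cy': 195.41403097241678, 'view': array([[ 6.67124069e-02, -9.97771563e-01,  1.16754533e-03,
         7.11961407e+00],
       [ 9.77367057e-01,  6.55834835e-02,  2.01127926e-01,
        -6.08982401e+02],
       [-2.00756297e-01, -1.22766077e-02,  9.79564288e-01,
        -1.48475833e+03],
       [ 0.00000000e+00,  0.00000000e+00,  0.00000000e+00,
         1.00000000e+00]])}
side {'vertical_fov': 49.5198282796959, 'cx': 258.47488414749245, 'cy': 197.2436465436748, 'view': array([[-6.07378645e-01, -7.94392435e-01,  5.64277232e-03,
         3.79570353e+02],
       [ 3.16321777e-01, -2.35326235e-01,  9.19000597e-01,
        -2.99650751e+02],
       [-7.28719229e-01,  5.59966269e-01,  3.94215756e-01,
        -1.14963522e+03],
       [ 0.00000000e+00,  0.00000000e+00,  0.00000000e+00,
         1.00000000e+00]])}
```

View pics/top0.png

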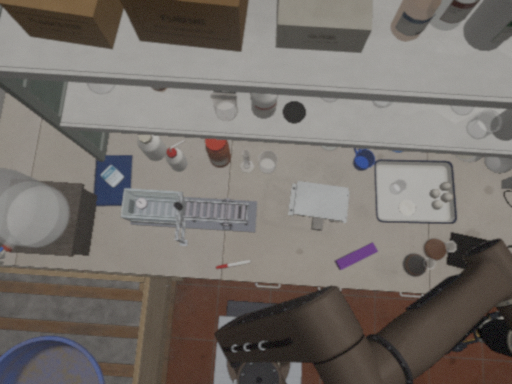

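View pics/side0.png

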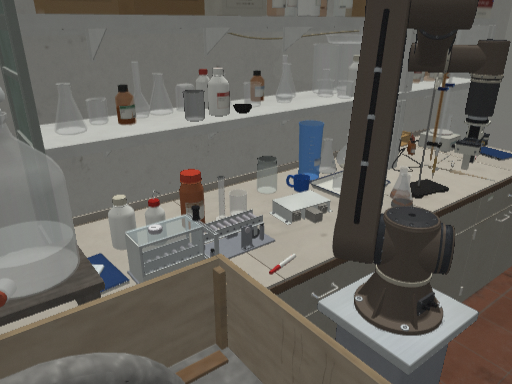

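The top view shows the rack at about (320,200) with the prism end standing out at (317,224). The station lies at (122-255, 190-235), with the cabinet on the left and the knob at about (179,206). The purple decoy is at (356,256).

```bash
cat > h.py <<'E'
from station import bot
import cv2,numpy as np
from scipy.spatial.transform import Rotation as R
def K(p,h=384):
    f=h/2/np.tan(np.radians(p["vertical_fov"])/2);return f
def ray(p,uv):
    f=K(p);V=p["view"];d=np.array([(uv[0]-p["cx"])/f,-(uv[1]-p["cy"])/f,-1.])
    return -V[:3,:3].T@V[:3,3],V[:3,:3].T@d
def onz(p,uv,z):
    o,d=ray(p,uv);return o+d*(z-o[2])/d[2]
def proj(p,X):
    f=K(p);V=p["view"];c=V[:3,:3]@np.asarray(X,float)+V[:3,3]
    return np.array([p["cx"]-f*c[0]/c[2],p["cy"]+f*c[1]/c[2]])
def tri(p1,u1,p2,u2):
    o1,d1=ray(p1,u1);o2,d2=ray(p2,u2)
    s=np.linalg.lstsq(np.c_[d1,-d2],o2-o1,rcond=None)[0]
    a=o1+s[0]*d1;b=o2+s[1]*d2
    return (a+b)/2,np.linalg.norm(a-b)
E
python3 - <<'E'
import cv2
a=cv2.imread("pics/top0.png")
cv2.imwrite("pics/c1.png",cv2.resize(a[170:260,105:375-5],None,fx=3,fy=3,interpolation=cv2.INTER_CUBIC)[:, :])
b=cv2.imread("pics/side0.png")
cv2.imwrite("pics/c2.png",cv2.resize(b[180:285,120:340],None,fx=3.6,fy=3.6,interpolation=cv2.INTER_CUBIC))
E
```

```text
(no output)
```

View pics/c1.png

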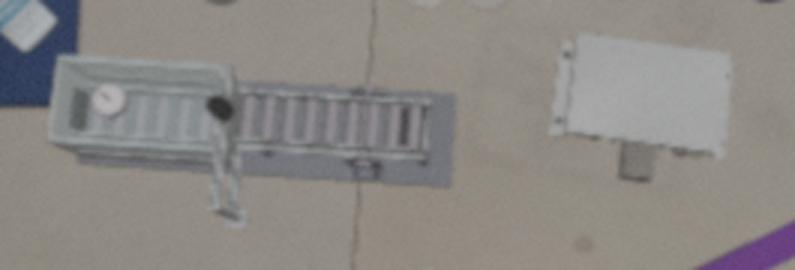

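View pics/c2.png

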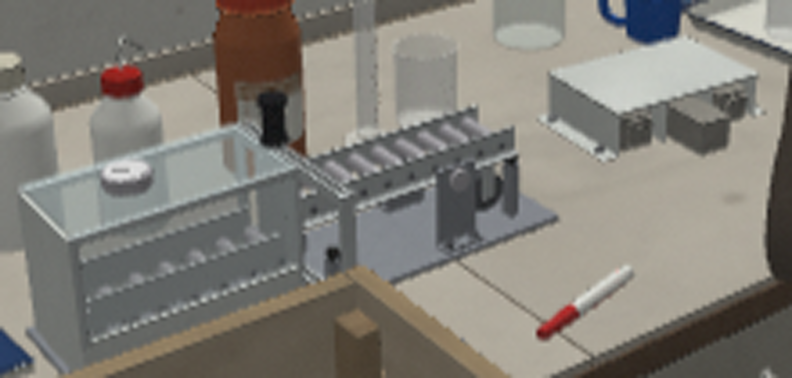

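The crops show the knob at c1 (220,107) and c2 (272,93 top). The tray channels run from c1 (240,95) to (430,100) and from (235,150) to (425,160). The prism end is at c1 (620-655, 143-180). The prism is in the rack's middle bay.

```bash
python3 - <<'E'
from h import *
T=bot.camera_params("top");S=bot.camera_params("side")
for n,P in(("T",T),("S",S)): print(n,ray(P,(P["cx"],P["cy"]))[0].round())
c1=lambda x,y:(105+x/3,170+y/3)
c2=lambda x,y:(120+x/3.6,180+y/3.6)
a=cv2.imread("pics/top0.png")
g=cv2.cvtColor(a,6)
m=(g[200:212,170:188]);print(m)
b=cv2.cvtColor(cv2.imread("pics/side0.png"),6);print(b[202:224,188:204])
print("knob tri",tri(T,c1(220,107),S,c2(272,116)))
for q in [(240,95),(430,100),(235,150),(425,160)]: print("chan",onz(T,c1(*q),108).round(1))
for q in [(580,36),(730,55),(722,157),(568,135)]: print("cover",onz(T,c1(*q),56).round(1))
for q in [(455,95),(450,187)]: print("base",onz(T,c1(*q),6).round(1))
for q in [(60,57),(50,145)]: print("cab",onz(T,c1(*q),152).round(1))
print("prism rows");print(g[212:234,308:330])
E
```

```text
T [ 297.   29. 1577.]
S [-512.  875.  726.]
[[140 139 140 141 143 135 131 132 132 123 134 137 124 112 122 136 144 138]
 [131 134 137 137 137 131 119 116 114 112 122 130 115 110 109 115 115 115]
 [131 130 128 125 107  96  83  76  80  91 107 116 109 107 104 109 112 126]
 [135 135 134 119  91  66  52  55  55  64  81  95 103 103 103 105 118 133]
 [137 137 137 113  81  59  51  52  53  53  57  74  92  98 106 107 119 137]
 [139 137 136 112  76  59  52  57  52  50  53  60  80  98 100 110 121 135]
 [136 138 137 124  93  67  52  52  55  52  47  48  70  91 100 105 123 137]
 [139 138 142 140 122  89  65  57  52  49  52  53  70  91 104 110 127 138]
 [139 138 145 150 140 118  84  67  51  52  53  60  80  96 103 110 124 138]
 [141 143 148 153 150 135 117  95  72  60  61  74  95 100 106 113 126 136]
 [139 143 151 152 150 143 136 125 104  88  90 100 101 104 105 115 131 138]
 [140 143 152 154 149 142 146 141 123 112 114 112 107 106 107 120 133 139]]
[[ 62  59  61  61  63  66  62  67  61  63  69  77  72  69  67  73]
 [ 72  69  70  72  73  78  77  80  73  72  73  64  64  69  72  77]
 [ 70  74  74  76  70
[... 3084 characters left out ...]
3 124 120 120 123 136 143 140
  142 142 139 137]
 [143 140 134 110 104 110 115 116 121 121 123 122 120 120 127 134 140 142
  138 140 140 140]
 [143 139 128 108  97  98 102 111 115 117 112 114 112 117 124 135 142 143
  140 141 139 139]
 [140 141 130 118 105  98  97  95  97  92  88  90  98 112 126 140 141 142
  143 140 137 138]
 [137 139 138 131 130 127 124 120 115 105  99  98 105 113 130 139 140 141
  140 139 141 139]
 [137 138 136 137 141 137 137 137 132 129 131 129 133 132 140 140 139 139
  138 138 138 137]
 [140 139 141 138 141 140 139 138 139 139 141 137 139 137 138 139 139 138
  138 138 136 138]
 [142 142 139 142 141 140 138 141 139 138 139 141 140 135 138 138 138 137
  141 138 138 140]]
```

```bash
cat >> h.py <<'E'
def go(pos,yaw):
    "slide (m) and dr (deg) to TCP pos, tool down, closing axis at yaw deg (mod 180)"
    s=bot.sense();C=R.from_rotvec(s["ee_rot"]);p=s["tool_pos"]
    best=None
    for k in(-1,0,1,2):
        y=np.radians(yaw+180*k);ya=np.array([np.cos(y),np.sin(y),0]);z=np.array([0,0,-1.])
        G=R.from_matrix(np.c_[np.cross(ya,z),ya,z]);d=(C.inv()*G).as_rotvec(degrees=True)
        if best is None or np.linalg.norm(d)<np.linalg.norm(best): best=d
    print("go",np.round(pos,1),"slide",(C.inv().apply(np.array(pos)-p)/1000).round(4),"dr",best.round(2))
E
python3 - <<'E'
from h import *
T=bot.camera_params("top")
for uv,z in(((322.2,222),40),((321.5,227.8),40),((312.5,227.3),40),((311.3,222),0)): print(onz(T,uv,z).round(1))
W=bot.camera_params("wrist");s=bot.sense();C=R.from_rotvec(s["ee_rot"])
V=W["view"];o=-V[:3,:3].T@V[:3,3]
print("cam in tool",C.inv().apply(o-s["tool_pos"]).round(1),C.inv().apply(-V[2,:3]).round(3),C.inv().apply(V[0,:3]).round(3),W["vertical_fov"],W["cx"],W["cy"])
go([500,-205,330],85.8)
go([500,-205,330],143)
E
```

```text
[ 524.4 -214.    40. ]
[ 501.8 -212.1   40. ]
[ 501.4 -177.5   40. ]
[ 527.5 -177.4    0. ]
cam in tool [  75.7    0.3 -146.7] [-0.282 -0.     0.959] [-0.  1.  0.] 60.52829358795874 250.24295464099544 191.85059523147052
go [ 500 -205  330] slide [-0.4226  0.338  -0.0928] dr [ 0.08 -0.03 20.45]
go [ 500 -205  330] slide [-0.4226  0.338  -0.0928] dr [ 9.000e-02  2.000e-02 -3.675e+01]
```

```bash

python3 -m pendant '[{"grip":1,"slide":[-0.039,0.031,-0.009],"dr":[0,0,2]},{"grip":1,"slide":[-0.077,0.062,-0.018],"dr":[0,0,4]},{"grip":1,"slide":[-0.115,0.092,-0.027],"dr":[0,0,6]},{"grip":1,"slide":[-0.153,0.123,-0.036],"dr":[0,0,8]},{"grip":1,"slide":[-0.191,0.154,-0.045],"dr":[0,0,10]}]'
python3 - <<'E'
from h import *
go([490,-200,330],85.8)
E
```

```text
time: 0.6
tool_pos: [329.8, -444.9, 282.6]
ee_rot: [0.169, -3.137, -0.001]
force: [1.6, -0.0, 0.8]
finger_gap: 87.5
grip_force: 0.0
go [ 490 -200  330] slide [-0.1856  0.2263 -0.0474] dr [ 0.02 -0.02 10.36]
```

```bash

python3 -m pendant '[{"grip":1,"slide":[-0.031,0.038,-0.008],"dr":[0,0,2]},{"grip":1,"slide":[-0.062,0.075,-0.016],"dr":[0,0,4]},{"grip":1,"slide":[-0.093,0.113,-0.024],"dr":[0,0,6]},{"grip":1,"slide":[-0.124,0.151,-0.032],"dr":[0,0,8]},{"grip":1,"slide":[-0.155,0.189,-0.040],"dr":[0,0,10]}]'
python3 -m pendant '[{"grip":1,"slide":[-0.031,0.038,-0.008],"dr":[0,0,0]},{"grip":1,"slide":[-0.031,0.038,-0.008],"dr":[0,0,0]}]'
python3 - <<'E'
from h import *
W=bot.camera_params("wrist");im=bot.camera("wrist")[:,:,::-1]
np.save("w1.npy",W);cv2.imwrite("pics/w1.png",im)
print(bot.sense()["tool_pos"],bot.sense()["ee_rot"])
E
```

```text
time: 1.1
tool_pos: [463.2, -239.9, 322.9]
ee_rot: [0.105, 3.14, 0.0]
force: [2.0, -1.9, 0.0]
finger_gap: 87.7
grip_force: 0.0
time: 1.3
tool_pos: [499.3, -202.4, 330.9]
ee_rot: [0.095, 3.139, 0.0]
force: [-0.6, 0.5, 0.5]
finger_gap: 87.3
grip_force: 0.0
[ 497.61147256 -203.76670291  330.34861974] [-9.62429085e-02 -3.13989134e+00 -4.39385626e-04]
```

View pics/w1.png

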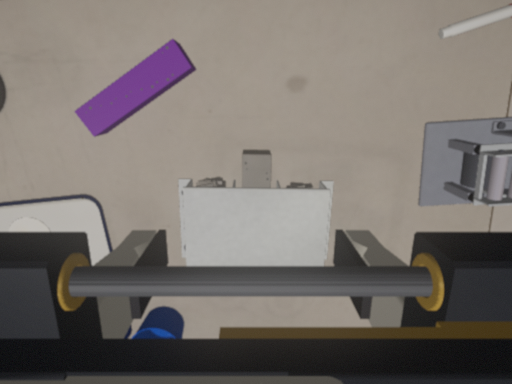

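The wrist view shows the prism's stub at columns 242-271 and rows 150-188. The cover's front edge is at row 188, corners about (182,188) and (330,190), and the base corner is at (425,123).

```bash
python3 - <<'E'
from h import *
W=np.load("w1.npy",allow_pickle=True).item()
g=cv2.cvtColor(cv2.imread("pics/w1.png"),6)
print(g[146:192,250:264].mean(1).round().astype(int))
for r in(164,170,176): print(g[r,236:278])
for uv,z in(((242,160),40),((271,160),40),((256.5,152),40),((256.5,152),0),((256.5,188),56),((182,188),56),((330,190),56)): print(uv,z,onz(W,uv,z).round(1))
E
```

```text
[148 148 145 124  93  78  76  82 105 124 132 132 133 133 133 133 133 132
 132 132 132 131 131 130 130 130 130 130 130 130 130 130 130 131 130 130
 130 130 130 130 127 122 139 164 173 173]
[150 151 149 149 147 143 132 130 127 121 125 130 133 133 133 134 133 133
 134 132 133 132 133 133 131 131 131 130 131 130 131 131 131 130 128 130
 147 151 151 152 153 153]
[149 148 149 149 148 144 135 132 132 130 128 129 131 131 130 131 130 130
 130 130 130 130 130 130 130 129 129 128 128 129 129 128 129 129 125 132
 146 150 151 152 151 152]
[151 150 151 150 149 145 136 133 133 131 131 131 131 131 131 131 131 130
 130 131 130 130 130 130 131 131 131 130 131 131 131 131 130 129 128 135
 145 149 150 150 152 152]
(242, 160) 40 [ 506.9 -213.5   40. ]
(271, 160) 40 [ 509.3 -174.5   40. ]
(256.5, 152) 40 [ 497.3 -193.4   40. ]
(256.5, 152) 0 [ 504. -193.    0.]
(256.5, 188) 56 [ 542.8 -196.2   56. ]
(182, 188) 56 [ 536.7 -295.2   56. ]
(330, 190) 56 [551.5 -98.5  56. ]
```

```bash
sed -i 's/    best=None/    best=None;yaw=yaw%360;full=yaw/; s/for k in(-1,0,1,2)/for k in((-1,0,1,2) if not exact else (0,))/; s/def go(pos,yaw)/def go(pos,yaw,exact=False)/' h.py
python3 -m pendant '[{"grip":1,"slide":[0,0.045,0],"dr":[0,0,-8]},{"grip":1,"slide":[0,0.090,0],"dr":[0,0,-16]},{"grip":1,"slide":[0,0.135,0],"dr":[0,0,-24]},{"grip":1,"slide":[0,0.180,0],"dr":[0,0,-32]},{"grip":1,"slide":[0,0.225,0],"dr":[0,0,-40]}]'
python3 - <<'E'
from h import *
go([520,290,340],181.2,True); print(bot.sense()["q"])
E
```

```text
time: 1.85
tool_pos: [510.0, 19.1, 330.4]
ee_rot: [0.984, -2.983, -0.0]
force: [0.5, 0.3, 0.2]
finger_gap: 87.8
grip_force: 0.0
go [520 290 340] slide [-0.1692  0.2117 -0.0096] dr [ 2.000e-02 -1.000e-02 -5.468e+01]
[ 4.22705953e-01  3.49194315e-02 -1.88220622e-01 -6.65331204e-05
 -1.34799437e+00 -1.35605637e+00]
```

```bash

python3 -m pendant '[{"grip":1,"slide":[-0.028,0.035,-0.002],"dr":[0,0,-8]},{"grip":1,"slide":[-0.056,0.070,-0.003],"dr":[0,0,-16]},{"grip":1,"slide":[-0.085,0.106,-0.005],"dr":[0,0,-24]},{"grip":1,"slide":[-0.113,0.141,-0.007],"dr":[0,0,-32]},{"grip":1,"slide":[-0.141,0.176,-0.009],"dr":[0,0,-40]}]'
python3 - <<'E'
from h import *
go([520,290,340],181.2,True); print(bot.sense()["q"])
E
```

```text
time: 2.35
tool_pos: [520.1, 244.5, 339.4]
ee_rot: [1.946, -2.466, -0.0]
force: [0.9, -0.2, 0.0]
finger_gap: 87.5
grip_force: 0.0
go [520 290 340] slide [-0.0443  0.0107 -0.0006] dr [  0.02  -0.02 -14.66]
[ 7.79608671e-01  1.44619663e-01 -4.56209292e-02 -7.23504549e-05
 -1.38105016e+00 -1.01446472e+00]
```

```bash

python3 -m pendant '[{"grip":1,"slide":[-0.022,0.005,0],"dr":[0,0,-8]},{"grip":1,"slide":[-0.044,0.011,0],"dr":[0,0,-14.5]},{"grip":1,"slide":[-0.044,0.011,0],"dr":[0,0,-14.5]}]'
python3 - <<'E'
from h import *
W=bot.camera_params("wrist");im=bot.camera("wrist")[:,:,::-1]
np.save("w2.npy",W);cv2.imwrite("pics/w2.png",im)
cv2.imwrite("pics/w2b.png",cv2.resize(im,None,fx=1.5,fy=1.5))
print(bot.sense()["tool_pos"])
E
```

```text
time: 2.65
tool_pos: [520.0, 290.4, 338.2]
ee_rot: [2.239, -2.2, -0.0]
force: [0.8, 0.0, -0.7]
finger_gap: 87.5
grip_force: 0.0
[519.99333064 289.18787152 338.48688339]
```

View pics/w2b.png

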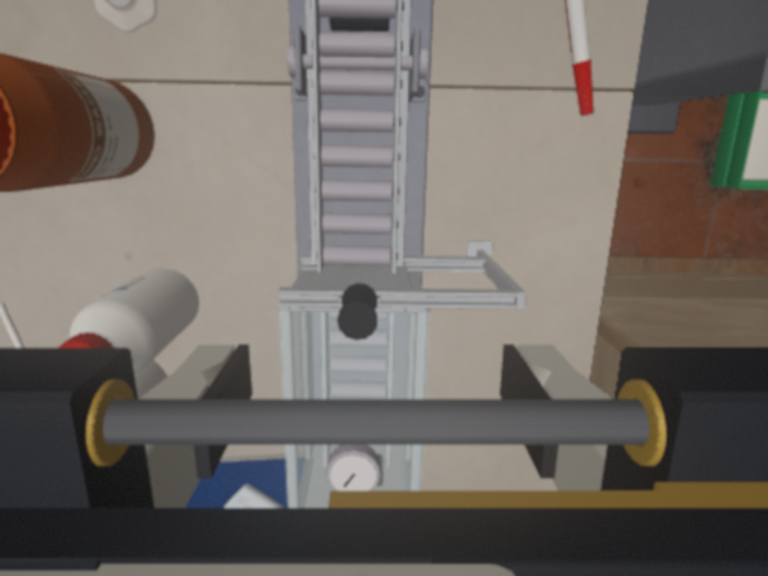

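The knob top is at (357,320) in the 1.5x view, the track bar runs (282,297) to (522,299), and the tray channels run from about (312,270) and (400,270) up to (312,0) and (402,0).

```bash
python3 - <<'E'
from h import *
W=np.load("w2.npy",allow_pickle=True).item()
im=cv2.imread("pics/w2.png");g=cv2.cvtColor(im,6)
P=lambda x,y,z:print((x,y,z),onz(W,(x/1.5,y/1.5),z).round(1))
P(357,320,196);P(360,297,152);P(282,297,151);P(522,299,151);P(284,311,152);P(425,312,152)
for r in(150,110,70,40,10): print(r,g[r,195:285])
m=(g<60).astype(np.uint8);m[225:]=0
n,l,st,c=cv2.connectedComponentsWithStats(m)
for i in range(1,n):
    if st[i,4]>100: print(st[i],c[i])
E
```

```text
(357, 320, 196) [531.1 320.3 196. ]
(360, 297, 152) [530.5 319.  152. ]
(282, 297, 151) [585.8 320.3 151. ]
(522, 299, 151) [415.5 318.9 151. ]
(284, 311, 152) [584.5 330.4 152. ]
(425, 312, 152) [484.  329.4 152. ]
150 [158 150 137 133 133 133 133 133 135 134 134 138 153 166 163 158 167 155
 115 112 140 155 158 158 158 158 158 159 159 158 159 159 158 158 159 159
 159 159 160 160 159 159 160 160 160 159 158 161 160 159 159 160 160 160
 160 159 160 160 160 160 160 160 162 161 159 145 130 149 150 122 127 158
 165 159 143 135 132 133 133 133 133 133 133 133 134 131 123 123 144 157]
110 [151 137 132 131 133 134 134 135 135 135 138 150 164 166 165 165 155 127
  94  93 106 109 107 108 107 108 109 109 109 108 109 110 109 109 111 110
 111 110 110 110 110 109 110 110 110 111 111 111 112 113 112 112 114 114
 115 114 113 114 114 114 113 114 113 116 115 117 121 141 162 158 151 159
 164 164 162 152 138 134 133 134 135 135 134 134 135 136 134 130 121 130]
70 [135 130 132 133 131 132 132 132 131 133 146 163 167 165 164 159 136  95
  88 108 126 132 131 130 129 130 131 129 130 130 129 129 130 129 130
[... 649 characters left out ...]
 161 151 120  85  74
  83  90  91  92  92  90  89  86  86  87  86  86  86  86  87  88  88  89
  89  88  90  89  89  89  89  90  91  91  91  90  92  92  93  92  93  93
  94  93  93  94  95  96  96  94  96  95  96  96  97  95 104 122 144 155
 148 147 159 163 162 156 140 128 127 127 127 125 126 126 128 126 127 129]
[220  12  39   8 272] [238.91911765  15.86029412]
[448  38  62  31 718] [484.64066852  54.58495822]
[   0   40   61   87 3624] [30.18377483 86.9660596 ]
[ 78  57  23  43 200] [92.605 76.59 ]
[ 55  63  15  43 155] [63.61290323 83.44516129]
[  0  65   7  48 221] [ 2.25791855 88.6199095 ]
[465  88  15  18 102] [471.83333333  96.59803922]
[229 191  21  15 209] [239.64593301 197.14354067]
```

```bash
python3 - <<'E'
from h import *
W=np.load("w2.npy",allow_pickle=True).item()
for r,a,b in((150,206.5,268.5),(110,205.8,270.2),(70,204.7,271.2),(10,203,273.5)):
    A,B=onz(W,(a,r),108),onz(W,(b,r),108);print(r,A.round(1),B.round(1),((A+B)/2).round(1),np.linalg.norm(A-B).round(1))
# pivot axis marks
for uv in((197,40),(283,40)): print(onz(W,uv,90).round(1))
go([530.8,319.7,230],180.8,True)
go([530.8,319.7,170],180.8,True)
E
```

```text
150 [570.7 275.6 108. ] [499.4 274.4 108. ] [535. 275. 108.] 71.4
110 [570.6 230.9 108. ] [498.9 229.6 108. ] [534.8 230.3 108. ] 71.7
70 [570.9 189.  108. ] [499.3 187.8 108. ] [535.1 188.4 108. ] 71.6
10 [571.4 131.1 108. ] [499.  129.8 108. ] [535.2 130.4 108. ] 72.5
[581.1 156.8  90. ]
[486.3 155.2  90. ]
go [530.8 319.7 230. ] slide [-0.0305 -0.0114  0.1084] dr [ 0.09 -0.07 -0.03]
go [530.8 319.7 170. ] slide [-0.0306 -0.0115  0.1684] dr [ 0.09 -0.07 -0.03]
```

```bash

python3 -m pendant '[{"grip":1,"slide":[-0.0305,-0.0112,0.018]},{"grip":1,"slide":[-0.0305,-0.0112,0.066]},{"grip":1,"slide":[-0.0305,-0.0112,0.114]},{"grip":1,"slide":[-0.0305,-0.0112,0.150]},{"grip":1,"slide":[-0.0305,-0.0112,0.168]}]' 20
python3 -m pendant '[{"grip":0},{"grip":0},{"grip":0},{"grip":0},{"grip":0}]' 20
python3 -m pendant '[{"grip":0},{"grip":0}]' 20
```

```text
invalid input
invalid input
invalid input
```

```bash

python3 -m pendant '[{"grip":1,"slide":[-0.0305,-0.0112,0.018],"dr":[0,0,0]},{"grip":1,"slide":[-0.0305,-0.0112,0.066],"dr":[0,0,0]},{"grip":1,"slide":[-0.0305,-0.0112,0.114],"dr":[0,0,0]},{"grip":1,"slide":[-0.0305,-0.0112,0.150],"dr":[0,0,0]},{"grip":1,"slide":[-0.0305,-0.0112,0.168],"dr":[0,0,0]}]' 20 &&
python3 -m pendant '[{"grip":0,"slide":[0,0,0],"dr":[0,0,0]},{"grip":0,"slide":[0,0,0],"dr":[0,0,0]},{"grip":0,"slide":[0,0,0],"dr":[0,0,0]},{"grip":0,"slide":[0,0,0],"dr":[0,0,0]},{"grip":0,"slide":[0,0,0],"dr":[0,0,0]}]' 20
```

```text
time: 3.2
tool_pos: [529.6, 316.7, 167.7]
ee_rot: [2.228, -2.207, -0.001]
force: [-0.3, -0.5, -0.2]
finger_gap: 87.6
grip_force: 0.0
time: 3.7
tool_pos: [531.3, 320.1, 172.8]
ee_rot: [-2.234, 2.205, 0.0]
force: [0.2, 0.3, -0.1]
finger_gap: 53.2
grip_force: 0.0
```

```bash

python3 -m pendant '[{"grip":0,"slide":[0,0,0],"dr":[0,0,0]},{"grip":0,"slide":[0,0,0],"dr":[0,0,0]},{"grip":0,"slide":[0,0,0],"dr":[0,0,0]},{"grip":0,"slide":[0,0,0],"dr":[0,0,0]},{"grip":0,"slide":[0,0,0],"dr":[0,0,0]}]' 20 &&
python3 -m pendant '[{"grip":0,"slide":[0,0,0],"dr":[0,0,0]},{"grip":0,"slide":[0,0.01,0],"dr":[0,0,0]},{"grip":0,"slide":[0,0.025,0],"dr":[0,0,0]},{"grip":0,"slide":[0,0.04,0],"dr":[0,0,0]},{"grip":0,"slide":[0,0.052,0],"dr":[0,0,0]}]' 20
```

```text
time: 4.2
tool_pos: [530.9, 319.9, 171.5]
ee_rot: [2.236, -2.207, -0.0]
force: [-0.4, 0.4, 0.6]
finger_gap: 21.7
grip_force: 20.0
time: 4.7
tool_pos: [477.3, 319.6, 171.6]
ee_rot: [-2.236, 2.206, 0.001]
force: [1.8, 4.7, -2.9]
finger_gap: 21.8
grip_force: 20.0
```

```bash

python3 -m pendant '[{"grip":0,"slide":[0,0.007,0],"dr":[0,0,0]},{"grip":0,"slide":[0,0.012,0],"dr":[0,0,0]},{"grip":0,"slide":[0,0.015,0],"dr":[0,0,0]},{"grip":0,"slide":[0,0.015,0],"dr":[0,0,0]}]' 20 
python3 -m pendant '[{"grip":0,"slide":[0,0.004,0],"dr":[0,0,0]},{"grip":0,"slide":[0,0.006,0],"dr":[0,0,0]},{"grip":0,"slide":[0,0.006,0],"dr":[0,0,0]}]' 20
```

```text
time: 5.1
tool_pos: [463.2, 319.5, 171.6]
ee_rot: [-2.236, 2.206, 0.001]
force: [-1.1, 5.7, -2.4]
finger_gap: 21.4
grip_force: 20.0
time: 5.4
tool_pos: [459.7, 319.5, 171.6]
ee_rot: [-2.234, 2.204, -0.003]
force: [12.8, 4.4, -9.1]
finger_gap: 21.4
grip_force: 20.0
```

```bash

python3 -m pendant '[{"grip":1,"slide":[0,-0.003,0],"dr":[0,0,0]},{"grip":1,"slide":[0,-0.003,0],"dr":[0,0,0]},{"grip":1,"slide":[0,-0.003,0],"dr":[0,0,0]},{"grip":1,"slide":[0,-0.003,-0.04],"dr":[0,0,0]},{"grip":1,"slide":[0,-0.003,-0.09],"dr":[0,0,0]}]' 20 
python3 - <<'E'
from h import *
go([519,-195.3,250],85.7)
go([519,-195.3,250],181-40,True)
E
```

```text
time: 5.9
tool_pos: [459.6, 317.4, 260.4]
ee_rot: [2.231, -2.203, 0.001]
force: [1.9, 1.4, 0.9]
finger_gap: 56.0
grip_force: 0.0
go [ 519.  -195.3  250. ] slide [ 0.5134 -0.0528  0.0127] dr [ 3.900e-01 -5.000e-02 -8.495e+01]
go [ 519.  -195.3  250. ] slide [ 0.5134 -0.0528  0.0127] dr [ 0.13 -0.34 39.74]
```

```bash

python3 -m pendant '[{"grip":1,"slide":[0.047,-0.005,0],"dr":[0,0,8]},{"grip":1,"slide":[0.094,-0.010,0],"dr":[0,0,16]},{"grip":1,"slide":[0.141,-0.015,0],"dr":[0,0,24]},{"grip":1,"slide":[0.188,-0.020,0],"dr":[0,0,32]},{"grip":1,"slide":[0.235,-0.025,0],"dr":[0,0,40]}]' 
python3 - <<'E'
from h import *
go([519,-195.3,250],85.7,True)
E
```

```text
time: 6.4
tool_pos: [488.4, 82.3, 261.9]
ee_rot: [-1.339, 2.842, -0.0]
force: [0.9, -0.8, 0.0]
finger_gap: 87.3
grip_force: 0.0
go [ 519.  -195.3  250. ] slide [ 0.1946 -0.2003  0.0119] dr [-0.000e+00  1.000e-02  5.476e+01]
```

```bash

python3 -m pendant '[{"grip":1,"slide":[0.031,-0.032,0],"dr":[0,0,8]},{"grip":1,"slide":[0.062,-0.064,0],"dr":[0,0,16]},{"grip":1,"slide":[0.093,-0.096,0],"dr":[0,0,24]},{"grip":1,"slide":[0.125,-0.128,0.003],"dr":[0,0,32]},{"grip":1,"slide":[0.156,-0.160,0.006],"dr":[0,0,40]}]' 
python3 - <<'E'
from h import *
go([519,-195.3,180],85.7,True)
E
```

```text
time: 6.9
tool_pos: [513.7, -139.7, 255.9]
ee_rot: [-0.286, 3.128, -0.0]
force: [1.4, 0.5, 0.1]
finger_gap: 87.5
grip_force: 0.0
go [ 519.  -195.3  180. ] slide [ 0.0049 -0.0557  0.0759] dr [0.000e+00 1.000e-02 1.474e+01]
```

```bash

python3 -m pendant '[{"grip":1,"slide":[0.0025,-0.028,0.035],"dr":[0,0,8]},{"grip":1,"slide":[0.005,-0.056,0.07],"dr":[0,0,14.7]},{"grip":1,"slide":[0.005,-0.056,0.1],"dr":[0,0,14.7]},{"grip":1,"slide":[0.005,-0.056,0.1],"dr":[0,0,14.7]}]' 
python3 - <<'E'
from h import *
W=bot.camera_params("wrist");im=bot.camera("wrist")[:,:,::-1]
s=bot.sense();print(s["tool_pos"],s["q"][5])
go([519,-195.3,20],85.7,True)
g=cv2.cvtColor(im,6);np.save("w3.npy",W);cv2.imwrite("pics/w3.png",im)
for X in([499,-173,40],[499,-214,40],[519,-195,40]): print(proj(W,X).round())
E
```

```text
time: 7.3
tool_pos: [516.4, -194.2, 151.5]
ee_rot: [-0.111, -3.131, -0.001]
force: [-1.0, 0.7, -0.5]
finger_gap: 87.9
grip_force: 0.0
[ 518.2059285  -194.02394268  154.26047937] -1.635674707950864
go [ 519.  -195.3   20. ] slide [-0.0015 -0.0012  0.1343] dr [-0.02 -0.27  0.34]
[274. 170.]
[224. 174.]
[249. 196.]
```

View pics/w3.png

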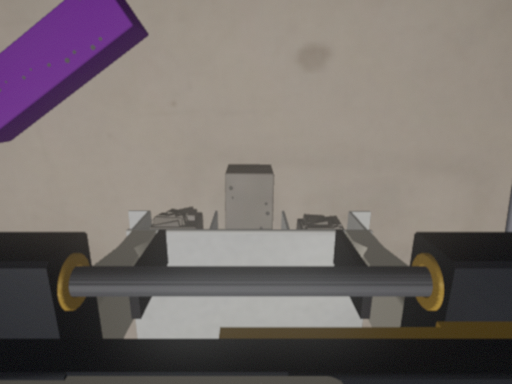

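The prism stub is at columns 226-273 with its front top edge at row 173, where I predicted it. The jaws straddle it squarely.

```bash

python3 -m pendant '[{"grip":1,"slide":[-0.001,-0.001,0.045],"dr":[0,0,0]},{"grip":1,"slide":[-0.001,-0.001,0.09],"dr":[0,0,0]},{"grip":1,"slide":[-0.001,-0.001,0.12],"dr":[0,0,0]},{"grip":1,"slide":[-0.001,-0.001,0.134],"dr":[0,0,0]},{"grip":0,"slide":[-0.001,-0.001,0.134],"dr":[0,0,0]}]' 30
python3 -m pendant '[{"grip":0,"slide":[0,0,0],"dr":[0,0,0]},{"grip":0,"slide":[0,0,0],"dr":[0,0,0]},{"grip":0,"slide":[0,0,0],"dr":[0,0,0]},{"grip":0,"slide":[0,0,0],"dr":[0,0,0]},{"grip":0,"slide":[0,0,0],"dr":[0,0,0]}]' 30
python3 -m pendant '[{"grip":0,"slide":[0,0,0],"dr":[0,0,0]},{"grip":0,"slide":[0,0,0],"dr":[0,0,0]},{"grip":0,"slide":[0,0,0],"dr":[0,0,0]}]' 30
```

```text
time: 7.85
tool_pos: [520.9, -194.1, 21.5]
ee_rot: [-0.105, -3.138, 0.0]
force: [0.5, 0.2, -0.4]
finger_gap: 83.8
grip_force: 0.0
time: 8.35
tool_pos: [521.0, -194.8, 22.2]
ee_rot: [0.108, 3.139, 0.0]
force: [1.1, 0.4, 0.0]
finger_gap: 45.3
grip_force: 0.0
time: 8.65
tool_pos: [520.9, -195.0, 22.0]
ee_rot: [0.108, 3.139, -0.0]
force: [-0.9, -0.9, 6.1]
finger_gap: 39.7
grip_force: 29.9
```

```bash

python3 -m pendant '[{"grip":0,"slide":[0.010,0,0],"dr":[0,0,0]},{"grip":0,"slide":[0.025,0,0],"dr":[0,0,0]},{"grip":0,"slide":[0.040,0,0],"dr":[0,0,0]},{"grip":0,"slide":[0.055,0,0],"dr":[0,0,0]},{"grip":0,"slide":[0.070,0,0],"dr":[0,0,0]}]' 
python3 -m pendant '[{"grip":0,"slide":[0.020,0,0],"dr":[0,0,0]},{"grip":0,"slide":[0.040,0,0],"dr":[0,0,0]},{"grip":0,"slide":[0.056,0,0],"dr":[0,0,0]},{"grip":0,"slide":[0.065,0,0],"dr":[0,0,0]},{"grip":0,"slide":[0.065,0,0],"dr":[0,0,0]}]'
```

```text
time: 9.15
tool_pos: [451.4, -189.9, 22.0]
ee_rot: [0.107, 3.137, -0.0]
force: [3.2, -1.0, 1.3]
finger_gap: 40.2
grip_force: 29.9
time: 9.65
tool_pos: [384.6, -185.4, 21.9]
ee_rot: [-0.108, -3.139, -0.0]
force: [-4.5, 4.7, 14.4]
finger_gap: 39.7
grip_force: 29.9
```

```bash

python3 -m pendant '[{"grip":1,"slide":[0,0,0],"dr":[0,0,0]},{"grip":1,"slide":[0,0,0],"dr":[0,0,0]},{"grip":1,"slide":[0,0,0],"dr":[0,0,0]},{"grip":1,"slide":[0,0,-0.04],"dr":[0,0,0]},{"grip":1,"slide":[0,0,-0.08],"dr":[0,0,0]}]' 
python3 -m pendant '[{"grip":1,"slide":[-0.02,0,-0.045],"dr":[0,0,0]},{"grip":1,"slide":[-0.04,0,-0.08],"dr":[0,0,0]},{"grip":1,"slide":[-0.04,0,-0.08],"dr":[0,0,0]}]'
python3 - <<'E'
from h import *
W=bot.camera_params("wrist");im=bot.camera("wrist")[:,:,::-1]
np.save("w4.npy",W);cv2.imwrite("pics/w4.png",im)
print(bot.sense()["tool_pos"],proj(W,[364,-184,40]),proj(W,[524,-195,40]))
E
```

```text
time: 10.15
tool_pos: [384.7, -185.5, 101.4]
ee_rot: [-0.108, -3.135, 0.0]
force: [1.8, -0.3, -0.5]
finger_gap: 74.5
grip_force: 0.0
time: 10.45
tool_pos: [430.8, -188.9, 186.5]
ee_rot: [0.106, 3.131, -0.002]
force: [0.2, 0.0, -1.2]
finger_gap: 87.5
grip_force: 0.0
[ 428.2484015  -188.37268273  183.64366256] [250.41673564 104.30572249] [250.26410313 269.95134069]
```

View pics/w4.png

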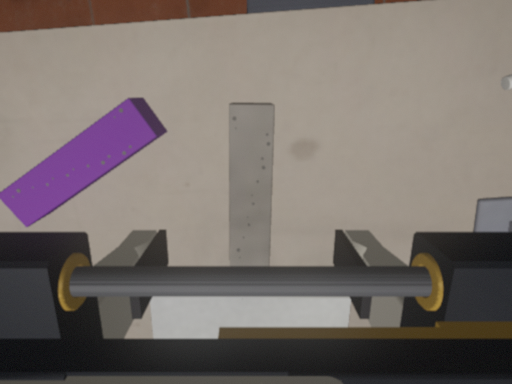

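The prism lies straight at columns 229-273, with its front edge at row 104 as predicted. The purple decoy's nearest edge is about (165,130).

```bash
python3 - <<'E'
from h import *
W=np.load("w4.npy",allow_pickle=True).item()
for uv,z in(((165,131),0),((147,150),0),((110,178),0),((251,104),40),((251,130),40)): print(uv,onz(W,uv,z).round(1))
go([444,-189.5,24.5],85.9,True)
E
```

```text
(165, 131) [ 385.4 -271.1    0. ]
(147, 150) [ 403.1 -292.1    0. ]
(110, 178) [ 429.6 -335.3    0. ]
(251, 104) [ 363.8 -183.5   40. ]
(251, 130) [ 385.8 -185.    40. ]
go [ 444.  -189.5   24.5] slide [-1.510e-02 -1.000e-04  1.592e-01] dr [0.01 0.26 0.17]
```

```bash

python3 -m pendant '[{"grip":1,"slide":[-0.015,0,0.045],"dr":[0,0,0]},{"grip":1,"slide":[-0.015,0,0.09],"dr":[0,0,0]},{"grip":1,"slide":[-0.015,0,0.13],"dr":[0,0,0]},{"grip":1,"slide":[-0.015,0,0.150],"dr":[0,0,0]},{"grip":1,"slide":[-0.015,0,0.159],"dr":[0,0,0]}]' 35
python3 -m pendant '[{"grip":0,"slide":[0,0,0],"dr":[0,0,0]},{"grip":0,"slide":[0,0,0],"dr":[0,0,0]},{"grip":0,"slide":[0,0,0],"dr":[0,0,0]},{"grip":0,"slide":[0,0,0],"dr":[0,0,0]},{"grip":0,"slide":[0,0,0],"dr":[0,0,0]}]' 35
python3 -m pendant '[{"grip":0,"slide":[0,0,0],"dr":[0,0,0]},{"grip":0,"slide":[0,0,0],"dr":[0,0,0]},{"grip":0,"slide":[0,0,0],"dr":[0,0,0]},{"grip":0,"slide":[0,0,0],"dr":[0,0,0]}]' 35
```

```text
time: 11.0
tool_pos: [438.0, -189.2, 19.4]
ee_rot: [-0.109, -3.133, -0.0]
force: [0.1, 1.1, 0.7]
finger_gap: 87.6
grip_force: 0.0
time: 11.5
tool_pos: [441.5, -189.3, 23.4]
ee_rot: [0.108, 3.138, 0.0]
force: [0.1, 0.0, -0.5]
finger_gap: 53.3
grip_force: 0.0
time: 11.9
tool_pos: [441.1, -189.3, 22.9]
ee_rot: [0.108, 3.139, -0.0]
force: [-1.5, 0.0, 6.4]
finger_gap: 39.5
grip_force: 35.0
```

```bash

python3 -m pendant '[{"grip":0,"slide":[0,0,-0.02],"dr":[0,0,0]},{"grip":0,"slide":[0,0,-0.05],"dr":[0,0,0]},{"grip":0,"slide":[0,0,-0.09],"dr":[0,0,0]},{"grip":0,"slide":[0,0,-0.135],"dr":[0,0,0]},{"grip":0,"slide":[0,0,-0.18],"dr":[0,0,0]}]'
python3 -m pendant '[{"grip":0,"slide":[-0.012,0.030,-0.01],"dr":[0,0,-6]},{"grip":0,"slide":[-0.024,0.060,-0.02],"dr":[0,0,-12]},{"grip":0,"slide":[-0.036,0.090,-0.02],"dr":[0,0,-18]},{"grip":0,"slide":[-0.048,0.120,-0.02],"dr":[0,0,-24]},{"grip":0,"slide":[-0.060,0.150,-0.02],"dr":[0,0,-30]}]'
python3 - <<'E'
from h import *
go([535,212,220],180.6,True)
E
```

```text
time: 12.4
tool_pos: [439.5, -188.9, 203.2]
ee_rot: [-0.109, -3.137, -0.001]
force: [1.6, 0.4, -6.5]
finger_gap: 39.8
grip_force: 34.9
time: 12.9
tool_pos: [510.4, -42.5, 221.5]
ee_rot: [0.714, -3.057, -0.001]
force: [-0.7, -0.8, -6.5]
finger_gap: 39.6
grip_force: 34.9
go [535 212 220] slide [-0.1348  0.2172  0.0015] dr [ 1.300e-01 -5.000e-02 -6.432e+01]
```

```bash

python3 -m pendant '[{"grip":0,"slide":[-0.016,0.027,0],"dr":[0,0,-8]},{"grip":0,"slide":[-0.033,0.054,0],"dr":[0,0,-16]},{"grip":0,"slide":[-0.050,0.081,0],"dr":[0,0,-24]},{"grip":0,"slide":[-0.067,0.108,0],"dr":[0,0,-32]},{"grip":0,"slide":[-0.084,0.135,0],"dr":[0,0,-40]}]'
python3 - <<'E'
from h import *
go([535,212,220],180.6,True)
E
```

```text
time: 13.4
tool_pos: [526.1, 115.5, 221.2]
ee_rot: [1.718, -2.627, -0.002]
force: [1.0, 0.6, -4.7]
finger_gap: 39.6
grip_force: 34.9
go [535 212 220] slide [-0.092   0.0305  0.0011] dr [  0.15  -0.06 -24.22]
```

```bash

python3 -m pendant '[{"grip":0,"slide":[-0.028,0.010,0],"dr":[0,0,-8]},{"grip":0,"slide":[-0.055,0.020,0],"dr":[0,0,-16]},{"grip":0,"slide":[-0.080,0.028,0],"dr":[0,0,-22]},{"grip":0,"slide":[-0.092,0.0305,0],"dr":[0,0,-24.2]},{"grip":0,"slide":[-0.092,0.0305,0],"dr":[0,0,-24.2]}]'
python3 - <<'E'
from h import *
W=bot.camera_params("wrist");im=bot.camera("wrist")[:,:,::-1]
cv2.imwrite("pics/w5.png",im);np.save("w5.npy",W)
go([535,212,130],180.6,True);print(bot.sense()["tool_pos"])
E
```

```text
time: 13.9
tool_pos: [536.2, 212.0, 221.1]
ee_rot: [2.227, -2.213, -0.001]
force: [-0.2, 0.4, -5.9]
finger_gap: 39.8
grip_force: 34.9
go [535 212 130] slide [-0.0012  0.0008  0.0913] dr [ 0.13 -0.07 -0.37]
[535.98894334 210.9684491  221.25217846]
```

View pics/w5.png

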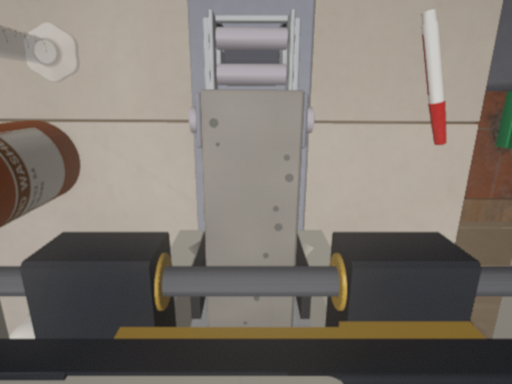

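The tray channels centre at column 251.7 and the prism centres at about 252, so it sits straight over the tray. The pivot bosses are at row 121.

```bash

python3 -m pendant '[{"grip":0,"slide":[0,0.0005,0.025],"dr":[0,0,0]},{"grip":0,"slide":[0,0.0005,0.055],"dr":[0,0,0]},{"grip":0,"slide":[0,0.0005,0.078],"dr":[0,0,0]},{"grip":0,"slide":[0,0.0005,0.088],"dr":[0,0,0]},{"grip":0,"slide":[0,0.0005,0.092],"dr":[0,0,0]}]'
python3 -m pendant '[{"grip":0,"slide":[0,0,0.002],"dr":[0,0,0]},{"grip":0,"slide":[0,0,0.002],"dr":[0,0,0]},{"grip":0,"slide":[0,0,0.002],"dr":[0,0,0]}]'
python3 - <<'E'
from h import *
T=bot.camera_params("top");cv2.imwrite("pics/t6.png",bot.camera("top")[:,:,::-1]);print(bot.sense()["tool_pos"],bot.sense()["force"])
E
```

```text
time: 14.45
tool_pos: [535.7, 209.7, 129.6]
ee_rot: [2.223, -2.217, -0.0]
force: [-0.2, -0.1, -5.4]
finger_gap: 39.9
grip_force: 34.9
time: 14.75
tool_pos: [536.8, 211.2, 129.7]
ee_rot: [-2.225, 2.215, -0.001]
force: [-1.1, -0.6, -5.0]
finger_gap: 39.8
grip_force: 34.9
[536.6797452  211.1594271  129.56885579] [ 0.1148995   0.4547928  -5.31175611]
```

```bash

python3 -m pendant '[{"grip":0,"slide":[0,0,0.002],"dr":[0,0,0]},{"grip":0,"slide":[0,0,0.004],"dr":[0,0,0]},{"grip":0,"slide":[0,0,0.004],"dr":[0,0,0]}]'
python3 -m pendant '[{"grip":0,"slide":[0,0,0.001],"dr":[0,0,0]},{"grip":0,"slide":[0,0,0.0015],"dr":[0,0,0]},{"grip":0,"slide":[0,0,0.0015],"dr":[0,0,0]}]'
```

```text
time: 15.1
tool_pos: [536.0, 210.8, 124.3]
ee_rot: [2.226, -2.216, -0.0]
force: [-0.8, -0.9, -5.7]
finger_gap: 40.0
grip_force: 34.9
time: 15.4
tool_pos: [536.2, 210.9, 123.1]
ee_rot: [2.227, -2.216, 0.0]
force: [-0.4, 0.3, -5.1]
finger_gap: 40.0
grip_force: 34.9
```

```bash

python3 -m pendant '[{"grip":0,"slide":[0,0,0.001],"dr":[0,0,0]},{"grip":0,"slide":[0,0,0.001],"dr":[0,0,0]}]'
python3 -m pendant '[{"grip":0,"slide":[0,0,0.001],"dr":[0,0,0]},{"grip":0,"slide":[0,0,0.001],"dr":[0,0,0]}]'
```

```text
time: 15.6
tool_pos: [536.3, 210.9, 122.7]
ee_rot: [-2.227, 2.216, -0.001]
force: [-2.7, -0.4, 1.6]
finger_gap: 39.8
grip_force: 35.0
time: 15.8
tool_pos: [536.3, 211.0, 121.6]
ee_rot: [-2.226, 2.216, -0.0]
force: [-4.9, 1.0, 5.0]
finger_gap: 39.5
grip_force: 35.0
```

```bash

python3 -m pendant '[{"grip":1,"slide":[0,0,-0.0005],"dr":[0,0,0]},{"grip":1,"slide":[0,0,-0.0005],"dr":[0,0,0]},{"grip":1,"slide":[0,0,-0.001],"dr":[0,0,0]},{"grip":1,"slide":[0,0,-0.001],"dr":[0,0,0]},{"grip":1,"slide":[0,0,-0.03],"dr":[0,0,0]}]'
python3 -m pendant '[{"grip":1,"slide":[0,0,-0.05],"dr":[0,0,0]},{"grip":1,"slide":[0,0,-0.10],"dr":[0,0,0]},{"grip":1,"slide":[0,0,-0.14],"dr":[0,0,0]},{"grip":1,"slide":[0,0,-0.14],"dr":[0,0,0]},{"grip":1,"slide":[0,0,-0.14],"dr":[0,0,0]}]'
python3 -m pendant '[{"grip":1,"slide":[0,0,0],"dr":[0,0,0]},{"grip":1,"slide":[0,0,0],"dr":[0,0,0]},{"grip":1,"slide":[0,0,0],"dr":[0,0,0]},{"grip":1,"slide":[0,0,0],"dr":[0,0,0]},{"grip":1,"slide":[0,0,0],"dr":[0,0,0]}]'
python3 -m pendant '[{"grip":1,"slide":[0,0,0],"dr":[0,0,0]},{"grip":1,"slide":[0,0,0],"dr":[0,0,0]},{"grip":1,"slide":[0,0,0],"dr":[0,0,0]},{"grip":1,"slide":[0,0,0],"dr":[0,0,0]},{"grip":1,"slide":[0,0,0],"dr":[0,0,0]}]'
python3 - <<'E'
from h import *
a=bot.camera("top")[170:260,105:255,::-1];b=bot.camera("side")[180:285,120:270,::-1]
np.save("w7.npy",bot.camera_params("wrist"));w=bot.camera("wrist")[:,:,::-1];cv2.imwrite("pics/w7.png",w)
A=cv2.resize(a,(400,240),interpolation=2);B=cv2.resize(b,(400,280),interpolation=2)
L=np.vstack([A,B]);cv2.imwrite("pics/m7.png",np.hstack([L,cv2.resize(w[:260],(400,203)).copy() if 0 else np.vstack([cv2.resize(w,(400,300)),np.zeros((220,400,3),np.uint8)])]))
E
```

```text
time: 16.3
tool_pos: [534.2, 209.6, 147.8]
ee_rot: [2.221, -2.213, -0.002]
force: [-0.3, 0.7, -0.3]
finger_gap: 74.5
grip_force: 0.0
time: 16.8
tool_pos: [536.5, 211.2, 292.2]
ee_rot: [-2.225, 2.215, 0.0]
force: [-0.5, -0.2, -1.2]
finger_gap: 87.8
grip_force: 0.0
time: 17.3
tool_pos: [536.2, 210.8, 290.6]
ee_rot: [2.226, -2.216, -0.0]
force: [-0.2, -0.3, 0.8]
finger_gap: 87.6
grip_force: 0.0
time: 17.8
tool_pos: [536.2, 210.9, 291.1]
ee_rot: [-2.226, 2.216, -0.0]
force: [-0.2, 1.0, 1.0]
finger_gap: 87.4
grip_force: 0.0
```

View pics/m7.png

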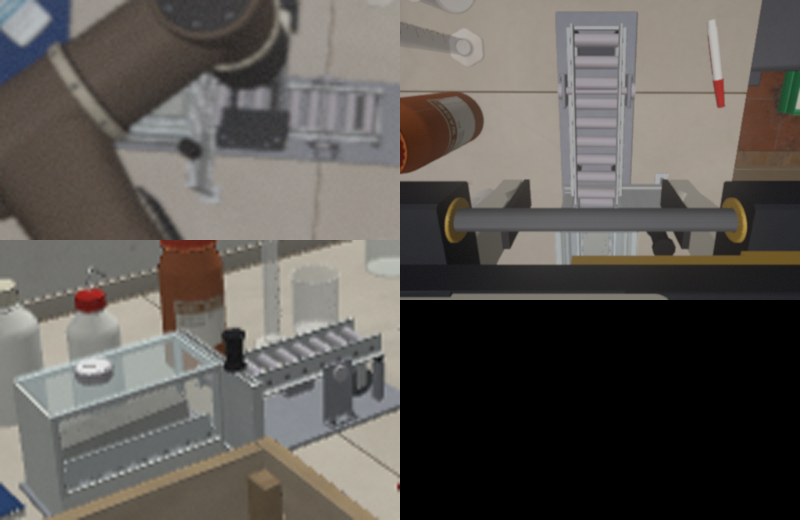

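The composite shows an empty tray and the grey prism inside the cabinet (lower left), with the knob at the open position. I'll check numerically that the rocker is level and where the prism lies.

```bash
python3 -m pendant '[{"grip":1,"slide":[0,0,0],"dr":[0,0,0]},{"grip":1,"slide":[0,0,0],"dr":[0,0,0]},{"grip":1,"slide":[0,0,0],"dr":[0,0,0]},{"grip":1,"slide":[0,0,0],"dr":[0,0,0]},{"grip":1,"slide":[0,0,0],"dr":[0,0,0]}]'
python3 - <<'E'
from h import *
S=bot.camera_params("side");b=bot.camera("side")[:,:,::-1].copy();a=cv2.imread("pics/side0.png")
d=cv2.absdiff(a,b).max(2);print("tray diff",d[208:240,208:265].mean(),np.percentile(d[208:240,208:265],95),"bench",d[250:280,200:230].mean())
O=np.array([535,155,0]);
for z in(53.5,93.5):
    q=[proj(S,O+[x,y,z]) for x,y in((-20,195),(-20,355),(20,355),(20,195))]
    cv2.polylines(b,[np.int32(np.round(np.array(q)*8))],True,(0,0,255) if z<60 else (0,255,0),1,0,3)
cv2.imwrite("pics/m8.png",cv2.resize(b[190:290,120:280],None,fx=4,fy=4,interpolation=2))
# expected hatch knob from the wrist view
go([461,319.7,230],180.6,True)
E
```

```text
time: 18.45
tool_pos: [536.2, 210.9, 291.1]
ee_rot: [-2.226, 2.216, -0.0]
force: [0.4, -0.3, 0.8]
finger_gap: 88.0
grip_force: 0.0
tray diff 9.25438596491228 14.0 bench 7.147777777777778
go [461.  319.7 230. ] slide [-0.1091  0.0747  0.0611] dr [-0.    0.   -0.34]
```

View pics/m8.png

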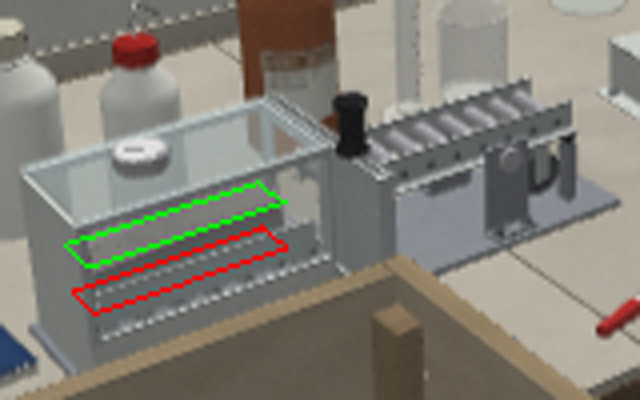

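The prism's outline matches the expected cabinet spot, and the rocker region matches its starting look, so it is level. Next I shut the hatch.

```bash

python3 -m pendant '[{"grip":1,"slide":[-0.036,0.025,0],"dr":[0,0,0]},{"grip":1,"slide":[-0.073,0.05,0],"dr":[0,0,0]},{"grip":1,"slide":[-0.109,0.0755,0],"dr":[0,0,0]},{"grip":1,"slide":[-0.109,0.0755,0.02],"dr":[0,0,0]},{"grip":1,"slide":[-0.109,0.0755,0.02],"dr":[0,0,0]}]' 20
python3 -m pendant '[{"grip":1,"slide":[0,0,0.03],"dr":[0,0,0]},{"grip":1,"slide":[0,0,0.07],"dr":[0,0,0]},{"grip":1,"slide":[0,0,0.092],"dr":[0,0,0]},{"grip":1,"slide":[0,0,0.1],"dr":[0,0,0]},{"grip":1,"slide":[0,0,0.1],"dr":[0,0,0]}]' 20
python3 -m pendant '[{"grip":0,"slide":[0,0,0],"dr":[0,0,0]},{"grip":0,"slide":[0,0,0],"dr":[0,0,0]},{"grip":0,"slide":[0,0,0],"dr":[0,0,0]},{"grip":0,"slide":[0,0,0],"dr":[0,0,0]},{"grip":0,"slide":[0,0,0],"dr":[0,0,0]}]' 20
python3 -m pendant '[{"grip":0,"slide":[0,0,0],"dr":[0,0,0]},{"grip":0,"slide":[0,0,0],"dr":[0,0,0]},{"grip":0,"slide":[0,0,0],"dr":[0,0,0]},{"grip":0,"slide":[0,0,0],"dr":[0,0,0]},{"grip":0,"slide":[0,0,0],"dr":[0,0,0]}]' 20
```

```text
time: 19.0
tool_pos: [458.5, 319.8, 269.0]
ee_rot: [2.226, -2.212, -0.001]
force: [0.2, -0.4, -0.2]
finger_gap: 87.9
grip_force: 0.0
time: 19.5
tool_pos: [460.6, 318.8, 170.8]
ee_rot: [2.224, -2.216, 0.001]
force: [0.8, 0.1, 1.5]
finger_gap: 88.0
grip_force: 0.0
time: 20.0
tool_pos: [460.3, 319.7, 171.5]
ee_rot: [-2.226, 2.216, 0.0]
force: [0.3, 0.5, -0.3]
finger_gap: 53.2
grip_force: 0.0
time: 20.5
tool_pos: [460.2, 319.5, 171.0]
ee_rot: [2.226, -2.216, -0.0]
force: [-0.1, 0.3, -0.2]
finger_gap: 21.7
grip_force: 20.0
```

```bash

python3 -m pendant '[{"grip":0,"slide":[0,-0.01,0],"dr":[0,0,0]},{"grip":0,"slide":[0,-0.025,0],"dr":[0,0,0]},{"grip":0,"slide":[0,-0.04,0],"dr":[0,0,0]},{"grip":0,"slide":[0,-0.055,0],"dr":[0,0,0]},{"grip":0,"slide":[0,-0.065,0],"dr":[0,0,0]}]' 20
python3 -m pendant '[{"grip":0,"slide":[0,-0.004,0],"dr":[0,0,0]},{"grip":0,"slide":[0,-0.007,0],"dr":[0,0,0]},{"grip":0,"slide":[0,-0.009,0],"dr":[0,0,0]},{"grip":0,"slide":[0,-0.010,0],"dr":[0,0,0]},{"grip":0,"slide":[0,-0.010,0],"dr":[0,0,0]}]' 20
python3 -m pendant '[{"grip":0,"slide":[0,-0.001,0],"dr":[0,0,0]},{"grip":0,"slide":[0,-0.002,0],"dr":[0,0,0]},{"grip":0,"slide":[0,-0.002,0],"dr":[0,0,0]}]' 20
```

```text
time: 21.0
tool_pos: [527.3, 319.8, 171.0]
ee_rot: [-2.225, 2.217, -0.001]
force: [-1.6, 0.8, 1.6]
finger_gap: 21.3
grip_force: 20.0
time: 21.5
tool_pos: [534.9, 319.8, 171.0]
ee_rot: [2.227, -2.216, -0.0]
force: [-1.5, 1.0, 0.3]
finger_gap: 21.7
grip_force: 20.0
time: 21.8
tool_pos: [535.0, 319.8, 171.0]
ee_rot: [2.225, -2.214, -0.003]
force: [-11.0, 1.5, 6.7]
finger_gap: 21.8
grip_force: 20.0
```

```bash

python3 -m pendant '[{"grip":1,"slide":[0,0,0],"dr":[0,0,0]},{"grip":1,"slide":[0,0,0],"dr":[0,0,0]},{"grip":1,"slide":[0,0,0],"dr":[0,0,0]},{"grip":1,"slide":[0,0,0],"dr":[0,0,0]},{"grip":1,"slide":[0,0,-0.03],"dr":[0,0,0]}]' 
python3 -m pendant '[{"grip":1,"slide":[0.02,0,-0.05],"dr":[0,0,0]},{"grip":1,"slide":[0.03,0,-0.10],"dr":[0,0,0]},{"grip":1,"slide":[0.03,0,-0.14],"dr":[0,0,0]},{"grip":1,"slide":[0.03,0,-0.14],"dr":[0,0,0]},{"grip":1,"slide":[0.03,0,-0.14],"dr":[0,0,0]}]'
python3 - <<'E'
from h import *
w=bot.camera("wrist")[:,:,::-1];S=bot.camera("side")[180:285,120:320,::-1]
cv2.imwrite("pics/m9.png",np.vstack([cv2.resize(w[:260],(600,305)),cv2.resize(S,(540,284),interpolation=2)[:, :] if 0 else cv2.resize(S,(600,290),interpolation=2)]))
E
```

```text
time: 22.3
tool_pos: [535.4, 318.3, 197.2]
ee_rot: [2.22, -2.212, -0.001]
force: [0.4, 0.6, -0.5]
finger_gap: 56.4
grip_force: 0.0
time: 22.8
tool_pos: [537.7, 290.0, 342.4]
ee_rot: [-2.224, 2.215, 0.0]
force: [-0.2, -0.4, -0.5]
finger_gap: 87.2
grip_force: 0.0
```

View pics/m9.png

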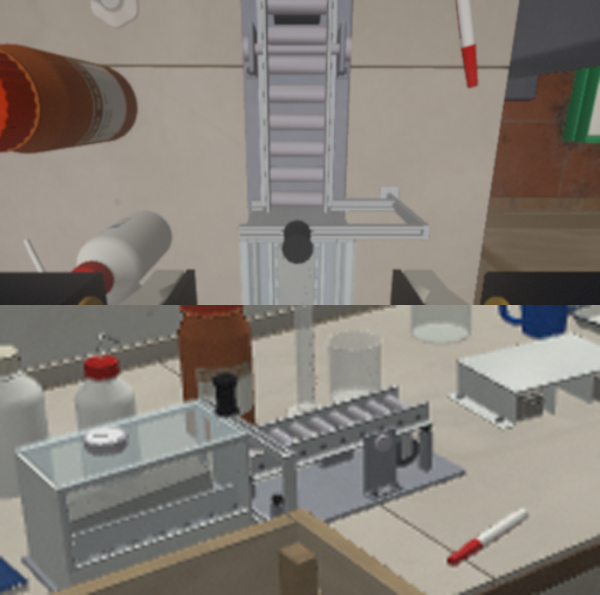

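The hatch is shut with the knob centred at (297,240), the rocker is level and empty, the prism is inside the cabinet, and the arm is clear.

```bash
python3 -c "
from station import bot
print(bot.close_job())"
```

```text
the job is handed in; nothing more can be done
None
```

I handed the job in at about 23 s: the whole prism is in the moist cabinet, the rocker is back level, the hatch is fully shut, and I didn't touch the broken halves or the beaker.

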